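Check the two manual override pins of a hydraulic valve

TASK

Take the yellow-handled probe from its blue stand and use it to push in the valve's red-collared override pin gently, well past half its stroke, holding it there for about half a second before letting it spring back; then swing the valve round by its crank peg to its other stop, so that the blue-collared pin comes out from under the orange guard to where the red one was, and push that one in the same way. Finally put the probe back upright in its stand, let go, and leave the valve at that stop and the other parts on the bench where they are.

Things in the scene. Friction and masses are not known exactly. Their poses are not given: they have to be found in the camera images.
- probe: hand probe standing upright in the stand: yellow square handle 20 x 20 mm, 60 mm long (81 to 141 mm above the tip), then a steel collar 34 mm across (75 to 81 mm above the tip), then a steel shaft 8 mm across with a round tip; 0.12 kg. Origin at the tip; z axis points from the tip to the handle
- probe_tip (a point): the probe's tip, lower end of the shaft
- probe_grip (a point): middle of the probe's handle, 113 mm above the tip, where it is best held
- stand: blue tool stand fixed to the bench, 90 x 90 mm, 85 mm high, with a round hole 20 mm across through the middle of its top plate. The probe's shaft hangs through the hole and its collar rests on the top plate, so the tip is 10 mm above the bench. Origin under its centre, z up
- fixture: white base plate 200 x 220 x 14 mm, fixed to the bench, carrying the swivelling valve (a dark block on an aluminium disc, to 134 mm high). Origin on the swivel's vertical axis at bench height; the red collar faces its -x side at the start. An orange bent sheet guard stands along its +y edge (y = 108 to 111 mm, x = -65 to 65 mm) up to 183 mm, with a roof over y = 36 to 111 mm
- swivel (a joint): angle of the valve on the swivel, rad: 0 to 0.12 at the start, growing counter-clockwise seen from above, hard stop at 1.571. Stays where it is left; light friction (about 1 N at the peg)
- crank_peg (a point): black ball 20 mm across at the top of the upright crank peg on the valve's disc; the steel peg is 14 mm across and runs from 30 mm to 116 mm above the bench, 110 mm from the swivel axis (on the fixture's -x, -y side at the start). This point is the ball's centre, 106 mm above the bench
- mouth_a (a point): red override collar: tube 34 mm across, bore 16 mm across, leaning 30 degrees outwards from vertical on the valve's edge, mouth 130 mm above the bench. Origin: centre of the mouth; z points out along the bore. The flat brass pin, 13.6 mm across, sits down the bore, its face 10 to 18 mm below the mouth (varies and is not measured: feel for it)
- mouth_b (a point): blue override collar: tube 34 mm across, bore 16 mm across, leaning 30 degrees outwards from vertical on the valve's edge, mouth 130 mm above the bench. Origin: centre of the mouth; z points out along the bore. The flat brass pin, 13.6 mm across, sits down the bore, its face 10 to 18 mm below the mouth (varies and is not measured: feel for it)
- pin_a (a joint): how far the red override pin is pressed in, m: 0 out, 0.007 at the end of its stroke; spring return, 2 N to start and 9 N at the end
- pin_b (a joint): the same for the blue override pin
- blue_bin: blue open bin 130 x 100 x 55 mm with two nuts in it; origin under its centre. Bystander
- wrench: steel open-ended wrench lying on the bench, 190 mm long. Bystander
- elbow: white pipe elbow on a steel collar, about 52 mm tall, standing. Bystander
- spool: turned steel valve spool, 80 mm tall, 28 mm across, standing. Bystander
- end_plug: red plastic end plug, 40 mm across, 30 mm tall. Bystander

How it is judged:
On the way, in this order (a step that is already met when the one before it is completed fails the run):
1. the red override pin is pressed in more than 4 mm by the probe, with the valve still at its first stop (value of joint pin_a above 0.004 m and contact force between probe and fixture above 1.5 N and value of joint swivel below 0.25 rad), for 0.3 s.
2. both pins are out and the valve has been turned to its other stop (value of joint each of pin_a, pin_b below 0.0015 m and value of joint swivel above 1.45 rad), for 0.2 s.
3. the blue override pin is pressed in more than 4 mm by the probe (value of joint pin_b above 0.004 m and contact force between probe and fixture above 1.5 N and value of joint swivel above 1.45 rad), for 0.3 s.
At the end, for the whole second after the job is handed in: both pins sprung back (within 1.5 mm), the valve at its other stop (over 1.45 rad), the probe at rest in its stand: tip within 12 mm of the stand's centre and 4 to 16 mm above the bench, upright within 4 degrees (all of step 2 and horizontal distance between probe_tip and stand below 0.012 m and z of probe_tip in the frame of stand between 0.004 and 0.016 m and angle between probe's own z axis and vertical below 0.07 rad and linear speed of probe below 0.02 m/s); the robot touches nothing.
It fails at once if the probe is pushed against the valve or its pins with more than 25 N (contact force between probe and fixture above 25 N).
It fails at once if a bystander is moved by more than 25 mm (distance of any of blue_bin, wrench, elbow, spool, end_plug from where it was at the start of the episode above 0.025 m).
It also fails if it takes over 72 s, if anything falls off the work surface, if the arm or the gripper's body presses on something with over 40 N, if the wrist force passes 120 N, or if a joint passes its speed limit or range.

ROBOT

A 6-joint arm with a two-finger parallel gripper is mounted at the origin on the work surface. World frame = base frame: x ahead of the robot, y to its left, z up, the work surface at z = 0. Lengths are in m, angles in rad, forces in N, time in s.
With the tool pointing down it reaches from about 0.35 to 0.775 m from the base axis. Payload 7.3 kg.
Tool frame: the origin (TCP) lies on the front face of the gripper's body, between the roots of the fingers; the fingertips stand ahead of it and the grasp point (between the pads) lies 47 mm ahead of it (finger_overhang is the z of the fingertips in the tool frame, in m); z points along the fingers, y is the line along which they close (so a half turn about z gives the same grasp; the last joint's range is limited). The gripper opens to 92 mm and grips with 3 to 60 N. Pads are 19 mm wide; open, the fingers measure 130 mm over their backs; the gripper's body (75 mm by 190 mm) begins 47 mm behind the grasp point.
Start: joints at [-1.357, 0.342, 1.524, -0, 1.275, -0.146], TCP at [0.185, -0.491, 0.292] pointing down, gripper open.
Joint ranges: [-2.53, 2.53], [-0.77, 2.02], [0.04, 2.7], [-1, 4.14], [0.28, 2.66], [-3.11, 3.11]. Speed limits (rad/s): [2.57, 2.57, 3.14, 3.14, 3.14, 3.14].

INTERFACE

Orientations are given as [roll, pitch, yaw] about the fixed x, y, z axes, in that order (R = Rz(yaw) Ry(pitch) Rx(roll)).
In Python, from cell import * gives the robot as it stands. The module is installed in compiled form; this text tells all that it offers.
- The arm moves only by the tool arm_command, never from a script. Its argument "series" is a list of rows, each an object of numbers: "x", "y", "z": the shift along the tool's x, y, z in mm; "rx", "ry", "rz": the turn, a rotation vector about the tool's x, y, z in degrees. A call has 1 to 20 rows; each row is the pose to reach, as a shift and turn from the pose commanded when the call began, along the tool's axes at that moment; what a row does not reach only later rows make up. A row lasts 1/10 s, in which the tool goes at most 50 mm and 8.59 degrees, less where a joint would pass 70% of its speed; a pose out of reach is approached as far as the arm can. A call with a gripper value outside its range is refused whole. "hand" is the finger opening in mm, from 0 to 91.8, set as the call begins (left out, the last holds). The fingers move at their own pace and stop on an object; "squeeze" is the grip in N (left out, the last holds). Time passes only in rows, so rows that repeat a pose let the fingers close. It gives the time, the measured TCP pose, the force, the opening and the grip force at its end, in the units of the state.
- observe(): the state, without advancing time (a new reading comes with each control period).
- read_camera(name): name is "side" or "top"; returns a dict with "pixels" (400x640x3 uint8, blue, green, red), "K" (3x3 intrinsics, pixels), "k1" (the pictures are not rectified: a ray, as slopes to the right and down, at radius r is drawn at 1 + k1 r^2 times it, then the intrinsics apply), "rvec" (rotation vector, rad) and "tvec" (3), from world to camera coordinates, as OpenCV has them. Camera axes: x right, y down, z forward; pixel columns grow to the right and rows downward; lengths in m; the calibration is good to about 2 mm. A picture is of the moment at which its call begins. There is no depth.
- hand_in(): hands the job in; it is judged then, once.
Trained networks look in a picture, given as the dict that the camera call returned (one of the last four; its "shot" number tells which), for a name from the list of things; names that differ only in an ending like _2 or _b are one class to them, and where a whole thing is asked for, a point or a joint stands for the part that bears it (a point fixed in the world has none). Each returns a list of dicts, best first, with "confidence" (0 to 1); they miss things now and then, are a little off and sometimes report something else, mostly with a low value. They report only what shows in the picture. A call takes as long as a camera call.
- boxes_of(picture, query): "point" ([x, y, z] in m, in world coordinates, good to about 4 mm: the middle of the surface that is visible of it).
- trace(picture, query): "pixels" (400x640 bool, what is visible of it).
- mark_of(picture, query): "point" ([x, y, z] in m, in world coordinates, good to about 4 mm: a listed point, or the origin of a listed thing).
The state is a dict: "time": time; "qpos": joint angles; "qvel": joint speeds; "joint_efforts": joint torques, N m; "tool_pos": TCP position; "tool_rot": TCP orientation; "contact_force": force on the tool from outside, world axes, zero at the start; "torque": the same for the moment, N m; "opening": finger opening in m; "grip_force": force on a finger pad.
Only numpy, scipy, OpenCV 4.12 (cv2) and the standard library are available. Lean on these libraries where they do the work, as an engineer would, in place of code of your own. Each camera call takes 0.05 s, during which the arm holds its last target. There are 200 camera calls.

## Working session

There is one attempt and no reset: what is moved stays moved. The work goes in short steps, Python scripts to look and compute and a tool call to move; the robot and the scene stay as the last step left them, time stands still between calls to the robot, and variables do not carry over. Pictures are saved under pics/ and viewed, at most 10 in all, crops included, and the job is handed in when it is done.

Besides the shell and the picture viewer there is one more tool, called as a command line: name --argument value ..., lists and objects as JSON in quotes. arm_command: Moves the arm, as the interface text tells. Its arguments: {"type":"object","properties":{"series":{"type":"array"},"hand":{"type":"number"},"squeeze":{"type":"number"}},"required":["series"]}

```bash
mkdir -p pics; cat > a.py <<'E'
from cell import *
import numpy as np, cv2
E
python3 - <<'E'
from a import *
for c in ["top","side"]:
    p=read_camera(c); cv2.imwrite(f"pics/{c}0.png",p["pixels"])
    print(c,p["K"].tolist(),p["k1"],p["rvec"],p["tvec"])
    for q in ["probe_grip","probe_tip","stand","fixture","crank_peg","mouth_a","mouth_b"]+(["blue_bin","wrench","elbow","spool","end_plug"] if c=="top" else []):
        print(q,[(np.round(d["point"],4).tolist(),round(d["confidence"],2)) for d in mark_of(p,q)[:3]])
s=observe();print(s)
E
```

```text
top [[460.41646528165955, 0.0, 322.8883249201596], [0.0, 460.41646528165955, 201.6834994316568], [0.0, 0.0, 1.0]] -0.08154862081017271 [ 2.20545533 -2.15260213  0.1142193 ] [-0.03534085  0.62848817  1.0722799 ]
probe_grip [([0.4618, -0.3208, 0.1224], 0.68)]
probe_tip []
stand [([0.462, -0.319, -0.0005], 0.57)]
fixture [([0.5758, -0.0222, -0.0002], 0.88)]
crank_peg [([0.5194, -0.1139, 0.1042], 0.93), ([0.6296, 0.2693, -0.0053], 0.41)]
mouth_a [([0.506, -0.0287, 0.1306], 0.63), ([0.7163, -0.2731, 0.0002], 0.41)]
mouth_b [([0.506, -0.0287, 0.1306], 0.63), ([0.7163, -0.2731, 0.0002], 0.41)]
blue_bin [([0.4998, 0.3243, 0.002], 0.58)]
wrench [([0.7205, -0.2727, 0.0003], 0.73), ([0.5756, -0.0238, -0.0013], 0.51)]
elbow [([0.7376, 0.2222, 0.0031], 0.75), ([0.4642, -0.32, -0.0024], 0.41)]
spool [([0.7657, -0.0891, 0.0021], 0.73)]
end_plug [([0.6307, 0.2671, -0.0026], 0.69)]
side [[440.16739682048046, 0.0, 322.70959693414613], [0.0, 440.16739682048046, 199.49382177235145], [0.0, 0.0, 1.0]] 0.015869091119941177 [ 2.12098759 -0.25138654  0.14502191] [-0.58877949  0.14907453  1.01195888]
probe_gr
[... 422 characters left out ...]
 0.1328], 0.74)]
{'time': 1.05, 'qpos': array([-1.35696843e+00,  3.42007789e-01,  1.52409201e+00,  1.42560388e-05,
        1.27540901e+00, -1.46037764e-01]), 'qvel': array([-0.000936  ,  0.00090083,  0.00138417,  0.00046521,  0.00043571,
       -0.00096678]), 'joint_efforts': array([ 1.79199633e-03, -4.31135023e+01, -2.44480616e+01,  7.18658231e-02,
        4.82549239e-02, -1.55653538e-05]), 'tool_pos': array([ 0.18488671, -0.49138335,  0.29223926]), 'tool_rot': array([ 3.14150772e+00, -1.29264829e-06,  3.59861516e-01]), 'contact_force': array([-0.4739079 ,  0.78124716, -0.29749704]), 'torque': array([-0.0275813 ,  0.0454187 , -0.01845598]), 'grip_force': 0.0, 'opening': 0.09165320432973639}
```

View pics/top0.png

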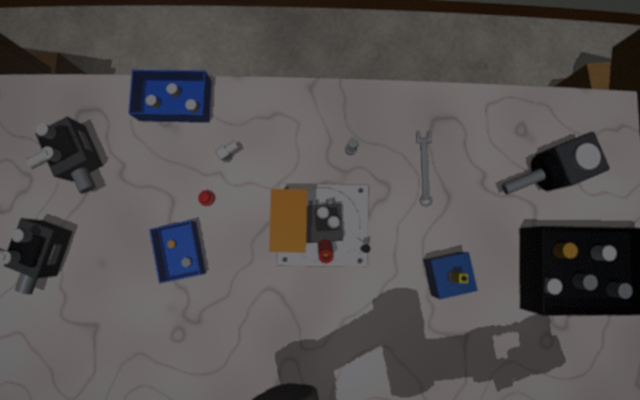

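View pics/side0.png

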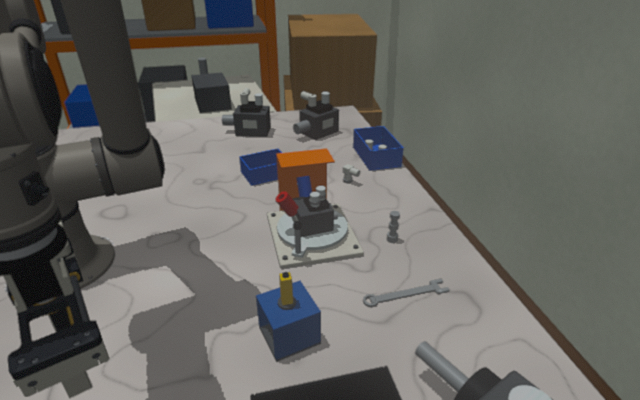

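The top view shows the stand at about (450,275) with the yellow handle at (463,278). The fixture is at about (322,225), the red collar at (325,252) and the crank ball at (365,248). The side view agrees, with the blue collar under the guard at (305,187). Next I average the readings and look closely at the handle's yaw.

```bash
cat >> a.py <<'E'
from scipy.spatial.transform import Rotation as R
def avg(qs,n=3,cams=("top","side"),near=None):
    for c in cams:
        acc={q:[] for q in qs}
        for i in range(n):
            p=read_camera(c)
            for q in qs:
                acc[q]+= [d["point"] for d in mark_of(p,q) if near is None or np.linalg.norm(np.array(d["point"])-near[q])<.03]
        for q in qs: print(c,q,len(acc[q]),np.round(np.mean(acc[q],0),4) if acc[q] else None,np.round(np.std(acc[q],0),4) if acc[q] else None)
    return p
def proj(p,X):
    Xc=cv2.Rodrigues(np.array(p["rvec"]))[0]@np.array(X,float).T+np.array(p["tvec"]).reshape(3,1)
    s=Xc[:2]/Xc[2]; s=s*(1+p["k1"]*(s**2).sum(0)); return (p["K"][:2,:2]@s+p["K"][:2,2:]).T
def delta(pos,Rt,s=None):
    s=s or observe(); R0=R.from_euler("xyz",s["tool_rot"]); 
    print("shift mm",np.round(R0.inv().apply(np.array(pos)-s["tool_pos"])*1e3,1),"rot deg",np.round((R0.inv()*Rt).as_rotvec(degrees=True),2))
E
python3 - <<'E'
from a import *
N={"probe_grip":[.461,-.321,.122],"stand":[.462,-.32,0],"fixture":[.575,-.02,0],"crank_peg":[.52,-.115,.106],"mouth_a":[.503,-.029,.13],"mouth_b":[.571,.056,.13]}
avg(list(N),4,near=N)
p=read_camera("top"); q=read_camera("side")
a=cv2.resize(p["pixels"][250:305,415:490],None,fx=8,fy=8,interpolation=cv2.INTER_CUBIC)[:,:,:]
b=cv2.resize(q["pixels"][150:270,255:365],None,fx=4,fy=4,interpolation=cv2.INTER_CUBIC)
cv2.imwrite("pics/cr.png",np.clip(1.5*np.vstack([np.pad(x,((0,0),(0,600-x.shape[1]),(0,0))) for x in (a[:,:600],)]),0,255)); cv2.imwrite("pics/cr2.png",b)
from itertools import product
m=trace(p,"fixture")[0]["pixels"]; print(cv2.minAreaRect(np.argwhere(m)[:,::-1].astype(np.float32)))
t=p["pixels"].astype(int); hm=(t[:,:,2]>t[:,:,0]+40)&(t[:,:,1]>t[:,:,0]+30); ys,xs=np.nonzero(hm[250:305,415:490]); print(len(xs), xs.mean()+415, ys.mean()+250)
print(proj(p,[[.462,-.32,.15],[.462,-.32,.085]]))
E
```

```text
top probe_grip 4 [ 0.464  -0.3201  0.1238] [0.0008 0.001  0.0006]
top stand 3 [ 0.4621 -0.3202 -0.0008] [0.0012 0.0006 0.0005]
top fixture 4 [ 5.761e-01 -2.140e-02 -5.000e-04] [0.001  0.0012 0.0003]
top crank_peg 4 [ 0.522  -0.1168  0.1072] [0.0014 0.0006 0.0018]
top mouth_a 4 [ 0.5038 -0.0292  0.1301] [0.001  0.0016 0.0015]
top mouth_b 0 None None
side probe_grip 4 [ 0.459  -0.3215  0.1217] [0.0009 0.0019 0.0005]
side stand 4 [ 0.4625 -0.3208 -0.0007] [0.0007 0.001  0.0016]
side fixture 4 [ 0.5742 -0.0183  0.0023] [0.0006 0.0013 0.0009]
side crank_peg 4 [ 0.52   -0.1144  0.1066] [0.0014 0.0018 0.0011]
side mouth_a 4 [ 0.4995 -0.0274  0.131 ] [0.0012 0.0008 0.0016]
side mouth_b 4 [0.5708 0.0572 0.1323] [0.001  0.0007 0.0014]
((318.5, 225.0), (82.0, 99.0), 90.0)
63 461.8253968253968 277.77777777777777
[[462.73325529 278.15344615]
 [453.76118666 276.11046969]][ WARN:0@17.378] global loadsave.cpp:1063 imwrite_ Unsupported depth image for selected encoder is fallbacked to CV_8U.
```

View pics/cr.png

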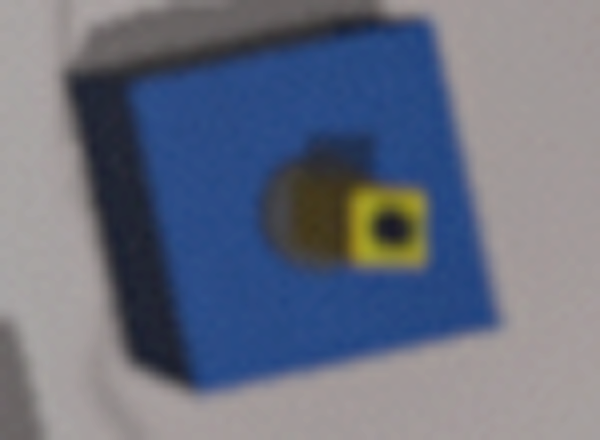

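View pics/cr2.png

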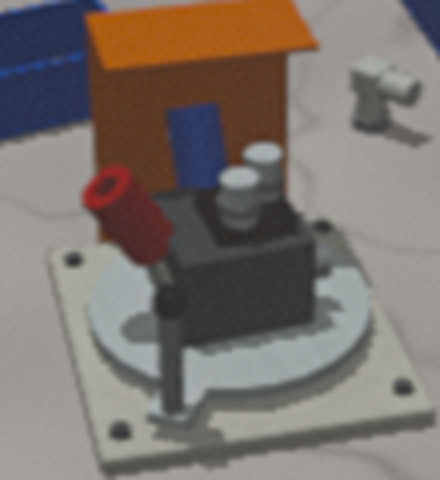

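```bash
python3 - <<'E'
from a import *
import cell
p=read_camera("top")
u=proj(p,[[.462,-.32,.141],[.482,-.32,.141],[.462,-.30,.141]]);print(u[1]-u[0],u[2]-u[0])
print("overhang",getattr(cell,"finger_overhang",None),[n for n in dir(cell) if n[0]!="_"])
delta([.462,-.3205,.292],R.from_euler("xyz",[np.pi,0,0]))
E
```

```text
[ 0.03122659 -9.36860139] [-9.16041326 -0.13847962]
overhang 0.0655 ['IKError', 'boxes_of', 'finger_overhang', 'hand_in', 'mark_of', 'observe', 'read_camera', 'trace']
shift mm [ 3.195e+02 -6.240e+01  2.000e-01] rot deg [ 1.000e-02 -0.000e+00  2.062e+01]
```

arm_command --series '[{"x": 80,"y": -16,"rz": 5},{"x": 160,"y": -31,"rz": 10},{"x": 240,"y": -47,"rz": 15},{"x": 319.5,"y": -62.4,"rz": 20.6},{"x": 319.5,"y": -62.4,"rz": 20.6},{"x": 319.5,"y": -62.4,"rz": 20.6},{"x": 319.5,"y": -62.4,"z": 0,"rz": 20.6},{"x": 319.5,"y": -62.4,"z": 0,"rz": 20.6},{"x": 319.5,"y": -62.4,"z": 0,"rz": 20.6},{"x": 319.5,"y": -62.4,"z": 40,"rz": 20.6},{"x": 319.5,"y": -62.4,"z": 80,"rz": 20.6},{"x": 319.5,"y": -62.4,"z": 110,"rz": 20.6},{"x": 319.5,"y": -62.4,"z": 122,"rz": 20.6},{"x": 319.5,"y": -62.4,"z": 122,"rz": 20.6}]' --hand 60

```text
invalid input
```

arm_command --series '[{"x": 80,"y": -16,"z": 0,"rx": 0,"ry": 0,"rz": 5},{"x": 160,"y": -31,"z": 0,"rx": 0,"ry": 0,"rz": 10},{"x": 240,"y": -47,"z": 0,"rx": 0,"ry": 0,"rz": 15},{"x": 319.5,"y": -62.4,"z": 0,"rx": 0,"ry": 0,"rz": 20.6},{"x": 319.5,"y": -62.4,"z": 0,"rx": 0,"ry": 0,"rz": 20.6},{"x": 319.5,"y": -62.4,"z": 0,"rx": 0,"ry": 0,"rz": 20.6},{"x": 319.5,"y": -62.4,"z": 0,"rx": 0,"ry": 0,"rz": 20.6},{"x": 319.5,"y": -62.4,"z": 0,"rx": 0,"ry": 0,"rz": 20.6},{"x": 319.5,"y": -62.4,"z": 0,"rx": 0,"ry": 0,"rz": 20.6}]'

```text
time: 4.95
tool_pos: [0.462, -0.3203, 0.292]
tool_rot: [3.141, 0.001, 0.002]
contact_force: [-0.6, -0.2, 0.3]
opening: 0.0921
grip_force: 0.0
```

arm_command --series '[{"x": 0,"y": 0,"z": 40,"rx": 0,"ry": 0,"rz": 0},{"x": 0,"y": 0,"z": 80,"rx": 0,"ry": 0,"rz": 0},{"x": 0,"y": 0,"z": 110,"rx": 0,"ry": 0,"rz": 0},{"x": 0,"y": 0,"z": 122,"rx": 0,"ry": 0,"rz": 0},{"x": 0,"y": 0,"z": 122,"rx": 0,"ry": 0,"rz": 0},{"x": 0,"y": 0,"z": 122,"rx": 0,"ry": 0,"rz": 0}]'

```text
time: 5.55
tool_pos: [0.4621, -0.3216, 0.1716]
tool_rot: [3.14, -0.002, -0.001]
contact_force: [-0.4, -0.5, 0.9]
opening: 0.0916
grip_force: 0.0
```

arm_command --series '[{"x": 0,"y": 0,"z": 0,"rx": 0,"ry": 0,"rz": 0},{"x": 0,"y": 0,"z": 0,"rx": 0,"ry": 0,"rz": 0},{"x": 0,"y": 0,"z": 0,"rx": 0,"ry": 0,"rz": 0},{"x": 0,"y": 0,"z": 0,"rx": 0,"ry": 0,"rz": 0},{"x": 0,"y": 0,"z": 0,"rx": 0,"ry": 0,"rz": 0},{"x": 0,"y": 0,"z": 0,"rx": 0,"ry": 0,"rz": 0},{"x": 0,"y": 0,"z": 0,"rx": 0,"ry": 0,"rz": 0},{"x": 0,"y": 0,"z": 0,"rx": 0,"ry": 0,"rz": 0}]' --hand 10 --squeeze 50

```text
time: 6.35
tool_pos: [0.4619, -0.3205, 0.1702]
tool_rot: [3.142, 0.0, 0.0]
contact_force: [-0.8, -0.2, 0.3]
opening: 0.0326
grip_force: 0.0
```

arm_command --series '[{"x": 0,"y": 0,"z": 0,"rx": 0,"ry": 0,"rz": 0},{"x": 0,"y": 0,"z": 0,"rx": 0,"ry": 0,"rz": 0},{"x": 0,"y": 0,"z": 0,"rx": 0,"ry": 0,"rz": 0},{"x": 0,"y": 0,"z": 0,"rx": 0,"ry": 0,"rz": 0}]'

```text
time: 6.75
tool_pos: [0.4619, -0.3205, 0.1702]
tool_rot: [3.142, -0.0, 0.0]
contact_force: [0.5, 0.4, -0.3]
opening: 0.0199
grip_force: 50.0
```

arm_command --series '[{"x": 0,"y": 0,"z": -20,"rx": 0,"ry": 0,"rz": 0},{"x": 0,"y": 0,"z": -50,"rx": 0,"ry": 0,"rz": 0},{"x": 0,"y": 0,"z": -80,"rx": 0,"ry": 0,"rz": 0},{"x": 0,"y": 0,"z": -110,"rx": 0,"ry": 0,"rz": 0},{"x": 0,"y": 0,"z": -140,"rx": 0,"ry": 0,"rz": 0},{"x": 0,"y": 0,"z": -170,"rx": 0,"ry": 0,"rz": 0},{"x": 0,"y": 0,"z": -170,"rx": 0,"ry": 0,"rz": 0},{"x": 0,"y": 0,"z": -170,"rx": 0,"ry": 0,"rz": 0}]'

```text
time: 7.55
tool_pos: [0.4618, -0.3204, 0.3401]
tool_rot: [3.141, -0.0, 0.0]
contact_force: [0.3, -0.2, -2.1]
opening: 0.0198
grip_force: 50.0
```

```bash
python3 - <<'E'
from a import *
N={"probe_grip":[.461,-.321,.293],"probe_tip":[.462,-.32,.18]}
avg(list(N),3,near=N)
s=observe();print(s["tool_pos"],s["tool_rot"],s["opening"],s["grip_force"],s["contact_force"],s["time"])
f=np.array([.575,-.02]); 
for yaw in (7.3,):
  d=np.array([-np.cos(np.radians(yaw)),-np.sin(np.radians(yaw)),0]); o=.5*d+np.array([0,0,.866])
  m=np.array([.5015,-.0285,.13])
  # tool z=-o, tool y perpendicular (horizontal)
  z=-o; y=np.array([-d[1],d[0],0]); y=y/np.linalg.norm(y); x=np.cross(y,z); Rt=R.from_matrix(np.c_[x,y,z]); print(Rt.as_euler("xyz"))
  L=np.linalg.norm([0,0,.16])
  pos=m+o*(.16+.03); print(pos); delta(pos,Rt)
E
```

```text
top probe_grip 0 None None
top probe_tip 0 None None
side probe_grip 0 None None
side probe_tip 4 [ 0.463  -0.3208  0.1819] [0.0012 0.0005 0.0021]
[ 0.46194819 -0.32048731  0.34026325] [ 3.14143988e+00 -7.23728849e-05  2.71149615e-04] 0.019680639505544554 49.99369025230408 [-1.48572634 -0.7544381  -0.986     ] 8.45
[ 3.14159265 -0.52361148  0.12740904]
[ 0.40727003 -0.04057114  0.29454   ]
shift mm [ -54.6 -279.9   45.7] rot deg [ 1.92 29.96 -7.11]
```

arm_command --series '[{"x": -7,"y": -35,"z": 5,"rx": 0.2,"ry": 3.7,"rz": -0.9},{"x": -14,"y": -70,"z": 10,"rx": 0.5,"ry": 7.5,"rz": -1.8},{"x": -20,"y": -105,"z": 15,"rx": 0.7,"ry": 11.2,"rz": -2.7},{"x": -27,"y": -140,"z": 20,"rx": 1,"ry": 15,"rz": -3.6},{"x": -34,"y": -175,"z": 26,"rx": 1.2,"ry": 18.7,"rz": -4.5},{"x": -41,"y": -210,"z": 32,"rx": 1.4,"ry": 22.5,"rz": -5.3},{"x": -48,"y": -245,"z": 39,"rx": 1.7,"ry": 26.2,"rz": -6.2},{"x": -54.6,"y": -279.9,"z": 45.7,"rx": 1.9,"ry": 30,"rz": -7.1},{"x": -54.6,"y": -279.9,"z": 45.7,"rx": 1.9,"ry": 30,"rz": -7.1},{"x": -54.6,"y": -279.9,"z": 45.7,"rx": 1.9,"ry": 30,"rz": -7.1},{"x": -54.6,"y": -279.9,"z": 45.7,"rx": 1.9,"ry": 30,"rz": -7.1}]'

```text
time: 9.55
tool_pos: [0.4081, -0.0414, 0.2954]
tool_rot: [3.14, -0.525, 0.127]
contact_force: [0.0, -0.3, -1.2]
opening: 0.0199
grip_force: 50.0
```

```bash
python3 - <<'E'
from a import *
s=observe();print(s["tool_pos"],s["tool_rot"],s["contact_force"],s["time"])
Rt=R.from_euler("xyz",s["tool_rot"]);tip=s["tool_pos"]+Rt.apply([0,0,.16]);print("tip",tip,"axis",Rt.apply([0,0,1]))
N={"probe_tip":tip,"mouth_a":[.5016,-.0283,.13]}
avg(list(N),3,near=N)
o=[]
for c,(r0,c0) in {"top":(220,290),"side":(150,250)}.items():
    p=read_camera(c); u=proj(p,[tip,[.5016,-.0283,.13]]);print(c,u)
    im=cv2.resize(p["pixels"][r0:r0+65,c0:c0+65],None,fx=6,fy=6,interpolation=cv2.INTER_CUBIC).astype(float)*1.6
    im=np.clip(im,0,255).astype(np.uint8)
    for k in u: cv2.drawMarker(im,tuple(int(v) for v in (k-[c0,r0]+.5)*6),(0,255,0),0,10,1)
    o.append(im)
cv2.imwrite("pics/m1.png",np.hstack(o))
E
```

```text
[ 0.40808933 -0.04143131  0.29535039] [ 3.13982987 -0.52548363  0.12747641] [ 0.02534478 -0.29163971 -1.2205447 ] 9.55
tip [ 0.48773485 -0.03150738  0.15693758] axis [ 0.49778447  0.06202454 -0.8650801 ]
top probe_tip 3 [ 0.4942 -0.0313  0.1501] [0.0073 0.0022 0.0118]
top mouth_a 3 [ 0.5056 -0.0283  0.1296] [0.0008 0.0009 0.0019]
side probe_tip 3 [ 0.4864 -0.0314  0.1587] [0.0022 0.0012 0.0017]
side mouth_a 3 [ 0.5013 -0.0257  0.1318] [0.0007 0.0007 0.0008]
top [[327.5202591  263.44928964]
 [325.89395727 256.43007096]]
side [[275.78522602 187.63236307]
 [282.12837782 196.24773336]]
```

View pics/m1.png

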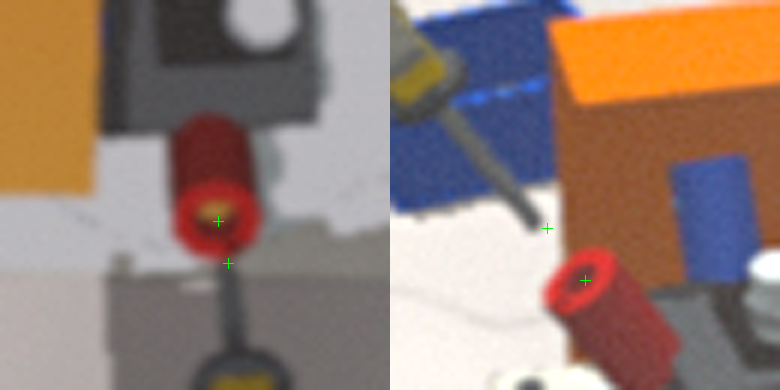

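The top crop shows the red bore at about (218,218) and the shaft line passing about 9 px to its right, roughly 3 mm. In the side crop the shaft, with its tip at (537,228), points almost exactly at the bore at (582,280). I'll shift about 2 mm in +y and 1 mm along tool x, then enter the mouth.

arm_command --series '[{"x": 1,"y": -2,"z": 5,"rx": 0,"ry": 0,"rz": 0},{"x": 1,"y": -2,"z": 15,"rx": 0,"ry": 0,"rz": 0},{"x": 1,"y": -2,"z": 24,"rx": 0,"ry": 0,"rz": 0},{"x": 1,"y": -2,"z": 30,"rx": 0,"ry": 0,"rz": 0},{"x": 1,"y": -2,"z": 34,"rx": 0,"ry": 0,"rz": 0},{"x": 1,"y": -2,"z": 36,"rx": 0,"ry": 0,"rz": 0},{"x": 1,"y": -2,"z": 36,"rx": 0,"ry": 0,"rz": 0},{"x": 1,"y": -2,"z": 36,"rx": 0,"ry": 0,"rz": 0}]'

```text
time: 11.35
tool_pos: [0.4258, -0.0363, 0.264]
tool_rot: [3.141, -0.525, 0.127]
contact_force: [-0.4, 0.7, -1.8]
opening: 0.0196
grip_force: 50.0
```

```bash
python3 - <<'E'
from a import *
s=observe();print(s["tool_pos"],s["tool_rot"],s["contact_force"],s["time"])
Rt=R.from_euler("xyz",s["tool_rot"]);tip=s["tool_pos"]+Rt.apply([0,0,.16]);print("tip",tip,"axis",Rt.apply([0,0,1]),"f",Rt.inv().apply(s["contact_force"]))
o=[]
for c,(r0,c0) in {"top":(220,290),"side":(150,250)}.items():
    p=read_camera(c)
    im=cv2.resize(p["pixels"][r0:r0+65,c0:c0+65],None,fx=6,fy=6,interpolation=cv2.INTER_CUBIC).astype(float)*1.6
    o.append(np.clip(im,0,255).astype(np.uint8))
cv2.imwrite("pics/m2.png",np.hstack(o))
E
```

```text
[ 0.42578749 -0.03627347  0.26400102] [ 3.14123555 -0.52454917  0.12723052] [-0.36253904  0.65132892 -1.76200036] 11.35
tip [ 0.50527869 -0.02616243  0.12551306] axis [ 0.49682002  0.06319396 -0.86554976] f [-1.12217542 -0.69256102  1.3861424 ]
```

View pics/m2.png

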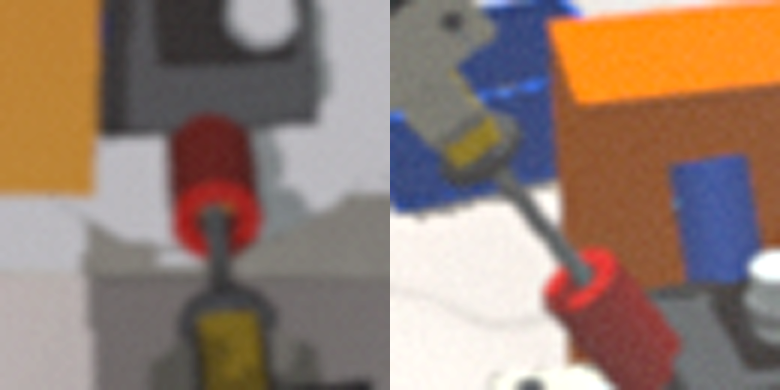

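Both crops show the shaft inside the red bore and centred in it. Next I feel for the pin.

arm_command --series '[{"x": 0,"y": 0,"z": 2,"rx": 0,"ry": 0,"rz": 0},{"x": 0,"y": 0,"z": 4,"rx": 0,"ry": 0,"rz": 0},{"x": 0,"y": 0,"z": 6,"rx": 0,"ry": 0,"rz": 0},{"x": 0,"y": 0,"z": 7,"rx": 0,"ry": 0,"rz": 0},{"x": 0,"y": 0,"z": 7,"rx": 0,"ry": 0,"rz": 0}]'

```text
time: 11.95
tool_pos: [0.4292, -0.0358, 0.2576]
tool_rot: [-3.142, -0.524, 0.127]
contact_force: [0.1, -0.2, -0.6]
opening: 0.0196
grip_force: 50.0
```

```bash
cat >> a.py <<'E'
def st():
    F=[];s=observe()
    Rt=R.from_euler("xyz",s["tool_rot"]);print(s["time"],"tip",np.round(s["tool_pos"]+Rt.apply([0,0,.16]),4),"f tool",np.round(Rt.inv().apply(s["contact_force"]),2),s["opening"])
E
python3 -c "
from a import *
st()"
```

```text
11.95 tip [ 0.5086 -0.0256  0.119 ] f tool [-0.31  0.24  0.57] 0.019613773199346457
```

Not in contact yet, at a depth of about 13 mm.

arm_command --series '[{"x": 0,"y": 0,"z": 1,"rx": 0,"ry": 0,"rz": 0},{"x": 0,"y": 0,"z": 2,"rx": 0,"ry": 0,"rz": 0},{"x": 0,"y": 0,"z": 3,"rx": 0,"ry": 0,"rz": 0},{"x": 0,"y": 0,"z": 3,"rx": 0,"ry": 0,"rz": 0}]'

```text
time: 12.35
tool_pos: [0.4308, -0.0356, 0.2552]
tool_rot: [3.141, -0.524, 0.127]
contact_force: [-2.8, -0.4, 2.0]
opening: 0.0199
grip_force: 50.0
```

arm_command --series '[{"x": 0,"y": 0,"z": 1,"rx": 0,"ry": 0,"rz": 0},{"x": 0,"y": 0,"z": 2,"rx": 0,"ry": 0,"rz": 0},{"x": 0,"y": 0,"z": 2,"rx": 0,"ry": 0,"rz": 0},{"x": 0,"y": 0,"z": 2,"rx": 0,"ry": 0,"rz": 0}]'

```text
time: 12.75
tool_pos: [0.4318, -0.0355, 0.2535]
tool_rot: [3.141, -0.524, 0.127]
contact_force: [-2.7, -1.5, 2.1]
opening: 0.0194
grip_force: 50.0
```

```bash
python3 -c "
from a import *
st()"
```

```text
12.75 tip [ 0.5112 -0.0254  0.115 ] f tool [-1.44  1.13 -3.29] 0.01942860649788805
```

arm_command --series '[{"x": 0,"y": 0,"z": 1,"rx": 0,"ry": 0,"rz": 0},{"x": 0,"y": 0,"z": 2,"rx": 0,"ry": 0,"rz": 0},{"x": 0,"y": 0,"z": 2,"rx": 0,"ry": 0,"rz": 0},{"x": 0,"y": 0,"z": 2,"rx": 0,"ry": 0,"rz": 0}]'

```text
time: 13.15
tool_pos: [0.4328, -0.0354, 0.2518]
tool_rot: [3.141, -0.524, 0.127]
contact_force: [-4.8, 0.1, 4.6]
opening: 0.0197
grip_force: 50.0
```

```bash
python3 -c "
from a import *
st();read_camera('top');st();read_camera('top');st()"
```

```text
13.15 tip [ 0.5122 -0.0253  0.1133] f tool [-1.86 -0.7  -6.36] 0.01969386688501265
13.2 tip [ 0.5122 -0.0253  0.1133] f tool [-1.09  0.19 -6.72] 0.019704699406471668
13.25 tip [ 0.5122 -0.0253  0.1133] f tool [-0.75 -0.59 -6.9 ] 0.019685265994693026
```

arm_command --series '[{"x": 0,"y": 0,"z": 0.4,"rx": 0,"ry": 0,"rz": 0},{"x": 0,"y": 0,"z": 0.4,"rx": 0,"ry": 0,"rz": 0},{"x": 0,"y": 0,"z": 0.4,"rx": 0,"ry": 0,"rz": 0},{"x": 0,"y": 0,"z": 0.4,"rx": 0,"ry": 0,"rz": 0},{"x": 0,"y": 0,"z": 0.4,"rx": 0,"ry": 0,"rz": 0}]'

```text
time: 13.75
tool_pos: [0.4329, -0.0354, 0.2514]
tool_rot: [3.141, -0.524, 0.127]
contact_force: [-4.6, -1.8, 5.2]
opening: 0.02
grip_force: 50.0
```

```bash
python3 -c "
from a import *
st();read_camera('top');st();read_camera('top');st()"
```

```text
13.75 tip [ 0.5124 -0.0253  0.113 ] f tool [-1.53  1.21 -6.9 ] 0.019983341286698004
13.8 tip [ 0.5124 -0.0252  0.1129] f tool [-1.92  0.48 -6.75] 0.019846023475698315
13.85 tip [ 0.5124 -0.0252  0.1129] f tool [-1.5   0.35 -7.39] 0.019586564406469244
```

arm_command --series '[{"x": 0,"y": 0,"z": -4,"rx": 0,"ry": 0,"rz": 0},{"x": 0,"y": 0,"z": -10,"rx": 0,"ry": 0,"rz": 0},{"x": 0,"y": 0,"z": -20,"rx": 0,"ry": 0,"rz": 0},{"x": 0,"y": 0,"z": -35,"rx": 0,"ry": 0,"rz": 0},{"x": 0,"y": 0,"z": -50,"rx": 0,"ry": 0,"rz": 0},{"x": 0,"y": 0,"z": -60,"rx": 0,"ry": 0,"rz": 0},{"x": 0,"y": 0,"z": -60,"rx": 0,"ry": 0,"rz": 0},{"x": 0,"y": 0,"z": -60,"rx": 0,"ry": 0,"rz": 0}]'

```text
time: 14.65
tool_pos: [0.4029, -0.0392, 0.3034]
tool_rot: [3.141, -0.525, 0.127]
contact_force: [0.7, 0.7, -2.2]
opening: 0.0201
grip_force: 50.0
```

```bash
python3 -c "
from a import *
st()
N={'crank_peg':[.52,-.115,.106],'mouth_a':[.5023,-.0266,.13]}
avg(list(N),1,near=N)
V=R.from_euler('xyz',[np.pi,0,0])
delta([.4974,-.0977,.3],V)
delta([.4974,-.0977,.215],V)
"
```

```text
14.65 tip [ 0.4824 -0.0291  0.165 ] f tool [-0.44 -0.65  2.28] 0.020119995433733676
top crank_peg 1 [ 0.5177 -0.1169  0.1086] [0. 0. 0.]
top mouth_a 1 [ 0.5046 -0.0314  0.1312] [0. 0. 0.]
side crank_peg 1 [ 0.5189 -0.1149  0.1088] [0. 0. 0.]
side mouth_a 1 [ 0.5007 -0.0272  0.1308] [0. 0. 0.]
shift mm [73.1 70.2 45.5] rot deg [ -1.93 -29.95   7.12]
shift mm [ 30.7  70.2 119.1] rot deg [ -1.93 -29.95   7.12]
```

arm_command --series '[{"x": 18,"y": 18,"z": 11,"rx": -0.5,"ry": -7.5,"rz": 1.8},{"x": 36,"y": 35,"z": 23,"rx": -1,"ry": -15,"rz": 3.6},{"x": 55,"y": 53,"z": 34,"rx": -1.4,"ry": -22.5,"rz": 5.3},{"x": 73.1,"y": 70.2,"z": 45.5,"rx": -1.93,"ry": -29.95,"rz": 7.12},{"x": 73.1,"y": 70.2,"z": 45.5,"rx": -1.93,"ry": -29.95,"rz": 7.12},{"x": 73.1,"y": 70.2,"z": 45.5,"rx": -1.93,"ry": -29.95,"rz": 7.12},{"x": 59,"y": 70.2,"z": 70,"rx": -1.93,"ry": -29.95,"rz": 7.12},{"x": 45,"y": 70.2,"z": 94.5,"rx": -1.93,"ry": -29.95,"rz": 7.12},{"x": 30.7,"y": 70.2,"z": 119.1,"rx": -1.93,"ry": -29.95,"rz": 7.12},{"x": 30.7,"y": 70.2,"z": 119.1,"rx": -1.93,"ry": -29.95,"rz": 7.12},{"x": 30.7,"y": 70.2,"z": 119.1,"rx": -1.93,"ry": -29.95,"rz": 7.12}]'

```text
time: 16.05
tool_pos: [0.497, -0.0976, 0.2168]
tool_rot: [3.141, -0.002, -0.0]
contact_force: [0.1, -0.5, -1.4]
opening: 0.0201
grip_force: 50.0
```

```bash
python3 -c "
from a import *
st()
c=np.array([.5752,-.0199]);s=observe()
print(s['tool_pos'],s['tool_rot'])
for a in np.arange(-135,-37,5):
    q=c+.11*np.array([np.cos(np.radians(a)),np.sin(np.radians(a))])
    d=(q-[.4974,-.0977])*1e3; print(a,round(d[0],0),round(-d[1],0))
"
```

```text
16.05 tip [ 0.4973 -0.0977  0.0568] f tool [0.1  0.53 1.4 ] 0.020086419127301715
[ 0.49698429 -0.09763611  0.21679254] [ 3.14114436e+00 -2.15023960e-03 -2.17712367e-04]
-135 0.0 -0.0
-130 7.0 6.0
-125 15.0 12.0
-120 23.0 17.0
-115 31.0 22.0
-110 40.0 26.0
-105 49.0 28.0
-100 59.0 31.0
-95 68.0 32.0
-90 78.0 32.0
-85 87.0 32.0
-80 97.0 31.0
-75 106.0 28.0
-70 115.0 26.0
-65 124.0 22.0
-60 133.0 17.0
-55 141.0 12.0
-50 149.0 6.0
-45 156.0 -0.0
-40 162.0 -7.0
```

arm_command --series '[{"x": 7,"y": 6,"z": 0,"rx": 0,"ry": 0,"rz": 0},{"x": 11,"y": 9,"z": 0,"rx": 0,"ry": 0,"rz": 0},{"x": 15,"y": 12,"z": 0,"rx": 0,"ry": 0,"rz": 0},{"x": 23,"y": 17,"z": 0,"rx": 0,"ry": 0,"rz": 0},{"x": 31,"y": 22,"z": 0,"rx": 0,"ry": 0,"rz": 0},{"x": 40,"y": 26,"z": 0,"rx": 0,"ry": 0,"rz": 0},{"x": 49,"y": 28,"z": 0,"rx": 0,"ry": 0,"rz": 0},{"x": 59,"y": 31,"z": 0,"rx": 0,"ry": 0,"rz": 0},{"x": 68,"y": 32,"z": 0,"rx": 0,"ry": 0,"rz": 0},{"x": 78,"y": 32,"z": 0,"rx": 0,"ry": 0,"rz": 0},{"x": 87,"y": 32,"z": 0,"rx": 0,"ry": 0,"rz": 0},{"x": 97,"y": 31,"z": 0,"rx": 0,"ry": 0,"rz": 0},{"x": 106,"y": 28,"z": 0,"rx": 0,"ry": 0,"rz": 0},{"x": 115,"y": 26,"z": 0,"rx": 0,"ry": 0,"rz": 0},{"x": 124,"y": 22,"z": 0,"rx": 0,"ry": 0,"rz": 0},{"x": 133,"y": 17,"z": 0,"rx": 0,"ry": 0,"rz": 0},{"x": 141,"y": 12,"z": 0,"rx": 0,"ry": 0,"rz": 0},{"x": 146,"y": 8,"z": 0,"rx": 0,"ry": 0,"rz": 0},{"x": 146,"y": 8,"z": 0,"rx": 0,"ry": 0,"rz": 0}]'

```text
time: 17.95
tool_pos: [0.6444, -0.1051, 0.2157]
tool_rot: [3.141, -0.002, 0.001]
contact_force: [0.4, -0.3, -0.9]
opening: 0.0197
grip_force: 50.0
```

```bash
python3 -c "
from a import *
st()
N={'crank_peg':[.66,-.09,.106],'mouth_b':[.5023,-.0266,.13]}
avg(list(N),2,near=N);st()
"
```

```text
17.95 tip [ 0.6447 -0.1051  0.0557] f tool [0.37 0.25 0.87] 0.019650268446450084
top crank_peg 0 None None
top mouth_b 2 [ 0.4976 -0.0132  0.128 ] [0.     0.0008 0.0006]
side crank_peg 2 [ 0.657  -0.093   0.1078] [0.0012 0.0006 0.0015]
side mouth_b 2 [ 0.5021 -0.0079  0.131 ] [0.0004 0.0004 0.0018]
18.55 tip [ 0.6436 -0.106   0.0558] f tool [ 0.41 -0.06  1.64] 0.019678139721765967
```

arm_command --series '[{"x": 4,"y": -3,"z": 0,"rx": 0,"ry": 0,"rz": 0},{"x": 7,"y": -6,"z": 0,"rx": 0,"ry": 0,"rz": 0},{"x": 10,"y": -8,"z": 0,"rx": 0,"ry": 0,"rz": 0},{"x": 10,"y": -8,"z": 0,"rx": 0,"ry": 0,"rz": 0}]'

```text
time: 18.95
tool_pos: [0.654, -0.0973, 0.2156]
tool_rot: [3.141, -0.001, 0.0]
contact_force: [0.3, 1.0, -1.5]
opening: 0.02
grip_force: 50.0
```

```bash
python3 -c "
from a import *
st()
N={'crank_peg':[.66,-.09,.106],'mouth_b':[.5023,-.0206,.13]}
avg(list(N),1,near=N);st()
"
```

```text
18.95 tip [ 0.6542 -0.0973  0.0556] f tool [ 0.32 -1.03  1.46] 0.019982802397868094
top crank_peg 0 None None
top mouth_b 1 [ 0.4989 -0.0193  0.1279] [0. 0. 0.]
side crank_peg 1 [ 0.6611 -0.0839  0.1123] [0. 0. 0.]
side mouth_b 1 [ 0.5004 -0.0141  0.1297] [0. 0. 0.]
19.25 tip [ 0.6537 -0.098   0.0558] f tool [0.32 0.24 1.92] 0.019653468885736408
```

arm_command --series '[{"x": 1.5,"y": -1.5,"z": 0,"rx": 0,"ry": 0,"rz": 0},{"x": 3,"y": -3,"z": 0,"rx": 0,"ry": 0,"rz": 0},{"x": 3,"y": -3,"z": 0,"rx": 0,"ry": 0,"rz": 0}]'

```text
time: 19.55
tool_pos: [0.6567, -0.0947, 0.2157]
tool_rot: [3.141, -0.001, -0.0]
contact_force: [-0.3, -0.6, -1.3]
opening: 0.0195
grip_force: 50.0
```

```bash
python3 -c "
from a import *
st();read_camera('top');st()
"
```

```text
19.55 tip [ 0.6568 -0.0947  0.0557] f tool [-0.34  0.62  1.29] 0.019505123721397857
19.6 tip [ 0.6568 -0.0948  0.0557] f tool [-0.26 -0.17  0.9 ] 0.01944262577553231
```

arm_command --series '[{"x": 1.5,"y": -1.5,"z": 0,"rx": 0,"ry": 0,"rz": 0},{"x": 2.5,"y": -3,"z": 0,"rx": 0,"ry": 0,"rz": 0},{"x": 2.5,"y": -3,"z": 0,"rx": 0,"ry": 0,"rz": 0}]'

```text
time: 19.9
tool_pos: [0.658, -0.0934, 0.2157]
tool_rot: [3.138, 0.002, -0.001]
contact_force: [-6.0, -6.4, 0.5]
opening: 0.0199
grip_force: 50.0
```

```bash
python3 -c "
from a import *
st();read_camera('top');st()
"
```

```text
19.9 tip [ 0.6576 -0.094   0.0557] f tool [-5.96  6.38 -0.43] 0.019899965452323476
19.95 tip [ 0.6576 -0.0939  0.0556] f tool [-4.82  5.9  -0.54] 0.019994602325341157
```

arm_command --series '[{"x": -3,"y": 3,"z": 0,"rx": 0,"ry": 0,"rz": 0},{"x": -10,"y": 11,"z": 0,"rx": 0,"ry": 0,"rz": 0},{"x": -10,"y": 11,"z": -30,"rx": 0,"ry": 0,"rz": 0},{"x": -10,"y": 11,"z": -70,"rx": 0,"ry": 0,"rz": 0},{"x": -10,"y": 11,"z": -110,"rx": 0,"ry": 0,"rz": 0},{"x": -50,"y": 11,"z": -110,"rx": 0,"ry": 0,"rz": 0},{"x": -90,"y": 11,"z": -110,"rx": 0,"ry": 0,"rz": 0},{"x": -90,"y": 11,"z": -110,"rx": 0,"ry": 0,"rz": 0},{"x": -90,"y": 11,"z": -110,"rx": 0,"ry": 0,"rz": 0}]'

```text
time: 20.85
tool_pos: [0.5683, -0.103, 0.3264]
tool_rot: [3.141, -0.002, -0.001]
contact_force: [0.4, -0.0, -0.5]
opening: 0.0199
grip_force: 50.0
```

```bash
python3 -c "
from a import *
st();s=observe()
Rt=R.from_euler('xyz',s['tool_rot']);tip=s['tool_pos']+Rt.apply([0,0,.16])
N={'crank_peg':[.665,-.085,.106],'mouth_b':[.502,-.0206,.13],'probe_tip':tip}
avg(list(N),3,near=N)
pos=np.array([.4029,-.0392,.3034])
Rt=R.from_euler('xyz',[np.pi,-.5236,.1274])
delta(pos,Rt)
"
```

```text
20.85 tip [ 0.5687 -0.1031  0.1664] f tool [0.36 0.   0.49] 0.019933656545471027
top crank_peg 3 [ 0.6673 -0.0836  0.1069] [0.001  0.0007 0.0016]
top mouth_b 3 [ 0.4978 -0.0244  0.1287] [0.0017 0.0012 0.0014]
top probe_tip 0 None None
side crank_peg 3 [ 0.6645 -0.0821  0.1066] [0.0011 0.0006 0.0007]
side mouth_b 3 [ 0.5006 -0.019   0.1321] [0.0004 0.0018 0.0006]
side probe_tip 3 [ 0.5684 -0.1031  0.1668] [0.0018 0.0004 0.0014]
shift mm [-166.   -63.6   22.1] rot deg [ 1.94 29.91 -7.14]
```

```bash
python3 -c "
from a import *
Rt=R.from_euler('xyz',[np.pi,-.5236,.01])
delta(np.array([.4995,-.0207,.1305])-.19*Rt.apply([0,0,1]),Rt)
"
```

```text
shift mm [-164.4  -81.2   30.4] rot deg [ 0.18 29.94 -0.57]
```

arm_command --series '[{"x": -33,"y": -16,"z": 2,"rx": 0,"ry": 6,"rz": -0.1},{"x": -66,"y": -32,"z": 6,"rx": 0.1,"ry": 12,"rz": -0.2},{"x": -99,"y": -49,"z": 12,"rx": 0.1,"ry": 18,"rz": -0.3},{"x": -132,"y": -65,"z": 20,"rx": 0.2,"ry": 24,"rz": -0.5},{"x": -164.4,"y": -81.2,"z": 30.4,"rx": 0.2,"ry": 30,"rz": -0.6},{"x": -164.4,"y": -81.2,"z": 30.4,"rx": 0.2,"ry": 30,"rz": -0.6},{"x": -164.4,"y": -81.2,"z": 30.4,"rx": 0.2,"ry": 30,"rz": -0.6},{"x": -164.4,"y": -81.2,"z": 30.4,"rx": 0.2,"ry": 30,"rz": -0.6}]'

```text
time: 22.85
tool_pos: [0.4062, -0.0223, 0.2968]
tool_rot: [3.14, -0.528, 0.011]
contact_force: [-0.3, -1.0, -0.8]
opening: 0.0194
grip_force: 50.0
```

```bash
python3 - <<'E'
from a import *
st();s=observe();print(s["tool_rot"])
Rt=R.from_euler("xyz",s["tool_rot"]);tip=s["tool_pos"]+Rt.apply([0,0,.16])
N={"probe_tip":tip,"mouth_b":[.4995,-.0207,.1305]}
avg(list(N),3,near=N)
o=[]
for c,(r0,c0) in {"top":(220,290),"side":(150,250)}.items():
    p=read_camera(c); u=proj(p,[tip,tip+.03*Rt.apply([0,0,1])])
    im=cv2.resize(p["pixels"][r0:r0+65,c0:c0+65],None,fx=6,fy=6,interpolation=cv2.INTER_CUBIC).astype(float)*1.6
    im=np.clip(im,0,255).astype(np.uint8)
    for k in u: cv2.drawMarker(im,tuple(int(v) for v in (k-[c0,r0]+.5)*6),(0,255,0),0,10,1)
    o.append(im)
cv2.imwrite("pics/m3.png",np.hstack(o))
E
```

```text
22.85 tip [ 0.4868 -0.0217  0.1586] f tool [-0.64  0.95  0.52] 0.01943727387875822
[ 3.14003884 -0.52784145  0.01128141]
top probe_tip 2 [ 0.4882 -0.0247  0.1584] [0.0023 0.0001 0.0004]
top mouth_b 3 [ 0.4989 -0.0228  0.1294] [0.0009 0.0003 0.001 ]
side probe_tip 3 [ 0.4853 -0.0219  0.1577] [0.0016 0.0008 0.0003]
side mouth_b 3 [ 0.5021 -0.0193  0.1317] [0.0002 0.0004 0.002 ]
```

View pics/m3.png

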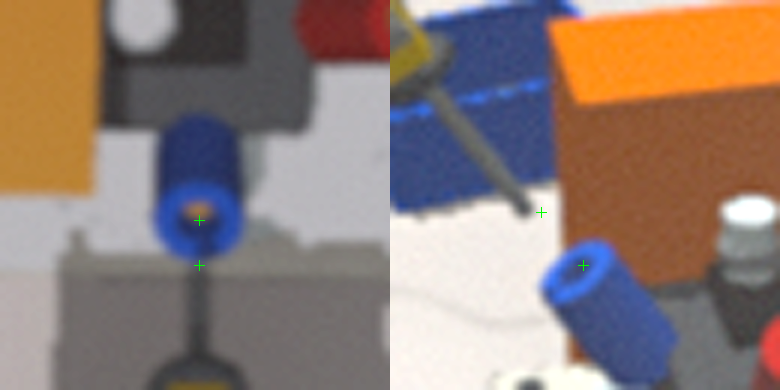

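The top crop shows the shaft at x≈199, in line with the blue bore at (199,218). The side crop shows the shaft axis passing through the bore near (577,270). I'll enter as before.

arm_command --series '[{"x": 1,"y": 0,"z": 8,"rx": 0,"ry": 0,"rz": 0},{"x": 1,"y": 0,"z": 17,"rx": 0,"ry": 0,"rz": 0},{"x": 1,"y": 0,"z": 25,"rx": 0,"ry": 0,"rz": 0},{"x": 1,"y": 0,"z": 30,"rx": 0,"ry": 0,"rz": 0},{"x": 1,"y": 0,"z": 34,"rx": 0,"ry": 0,"rz": 0},{"x": 1,"y": 0,"z": 37,"rx": 0,"ry": 0,"rz": 0},{"x": 1,"y": 0,"z": 37,"rx": 0,"ry": 0,"rz": 0}]'

```text
time: 24.55
tool_pos: [0.424, -0.0213, 0.2632]
tool_rot: [-3.141, -0.524, 0.011]
contact_force: [0.1, -0.1, -0.4]
opening: 0.0196
grip_force: 50.0
```

```bash
python3 -c "
from a import *
st();read_camera('top');st()
o=[]
for c,(r0,c0) in {'top':(220,290),'side':(150,250)}.items():
    p=read_camera(c)
    im=cv2.resize(p['pixels'][r0:r0+65,c0:c0+65],None,fx=6,fy=6,interpolation=cv2.INTER_CUBIC).astype(float)*1.6
    o.append(np.clip(im,0,255).astype(np.uint8))
cv2.imwrite('pics/m4.png',np.hstack(o))
"
```

```text
24.55 tip [ 0.504  -0.0204  0.1246] f tool [-0.07  0.12  0.41] 0.01955449975510856
24.6 tip [ 0.5041 -0.0205  0.1249] f tool [0.12 0.36 1.08] 0.019539052642417953
```

View pics/m4.png

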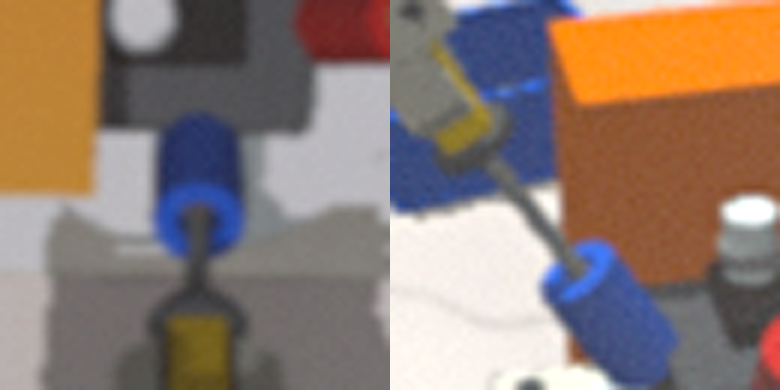

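The probe is in the blue bore and centred, with no contact yet. I advance slowly.

arm_command --series '[{"x": 0,"y": 0,"z": 2,"rx": 0,"ry": 0,"rz": 0},{"x": 0,"y": 0,"z": 4,"rx": 0,"ry": 0,"rz": 0},{"x": 0,"y": 0,"z": 6,"rx": 0,"ry": 0,"rz": 0},{"x": 0,"y": 0,"z": 6,"rx": 0,"ry": 0,"rz": 0}]'

```text
time: 25.1
tool_pos: [0.4269, -0.0213, 0.2581]
tool_rot: [-3.141, -0.524, 0.01]
contact_force: [0.1, 0.9, -1.9]
opening: 0.0195
grip_force: 50.0
```

```bash
python3 -c "
from a import *
st();read_camera('top');st()
"
```

```text
25.1 tip [ 0.507  -0.0204  0.1196] f tool [-0.79 -0.93  1.69] 0.019538731020117828
25.15 tip [ 0.507  -0.0204  0.1197] f tool [-0.74 -0.5   0.93] 0.01987958613529332
```

arm_command --series '[{"x": 0,"y": 0,"z": 1.5,"rx": 0,"ry": 0,"rz": 0},{"x": 0,"y": 0,"z": 3,"rx": 0,"ry": 0,"rz": 0},{"x": 0,"y": 0,"z": 4,"rx": 0,"ry": 0,"rz": 0},{"x": 0,"y": 0,"z": 4,"rx": 0,"ry": 0,"rz": 0}]'

```text
time: 25.55
tool_pos: [0.429, -0.0213, 0.2549]
tool_rot: [-3.141, -0.525, 0.011]
contact_force: [-2.1, -0.1, -0.5]
opening: 0.0194
grip_force: 50.0
```

```bash
python3 -c "
from a import *
st();read_camera('top');st()
"
```

```text
25.55 tip [ 0.5091 -0.0204  0.1164] f tool [-2.1   0.08 -0.62] 0.019434441429223164
25.6 tip [ 0.5091 -0.0204  0.1164] f tool [-0.76  0.1  -0.6 ] 0.019727190505930095
```

arm_command --series '[{"x": 0,"y": 0,"z": 1,"rx": 0,"ry": 0,"rz": 0},{"x": 0,"y": 0,"z": 2,"rx": 0,"ry": 0,"rz": 0},{"x": 0,"y": 0,"z": 3,"rx": 0,"ry": 0,"rz": 0},{"x": 0,"y": 0,"z": 4,"rx": 0,"ry": 0,"rz": 0},{"x": 0,"y": 0,"z": 4,"rx": 0,"ry": 0,"rz": 0}]'

```text
time: 26.1
tool_pos: [0.431, -0.0213, 0.2514]
tool_rot: [-3.141, -0.525, 0.011]
contact_force: [-3.6, -0.7, 3.2]
opening: 0.0198
grip_force: 50.0
```

```bash
python3 -c "
from a import *
st();read_camera('top');st();read_camera('top');st()
"
```

```text
26.1 tip [ 0.5111 -0.0204  0.113 ] f tool [-1.58  0.67 -4.56] 0.019803883000711134
26.15 tip [ 0.5111 -0.0204  0.113 ] f tool [-1.24  1.08 -4.48] 0.019573730449563027
26.2 tip [ 0.5111 -0.0204  0.113 ] f tool [-0.45 -0.16 -4.52] 0.019735398759617835
```

arm_command --series '[{"x": 0,"y": 0,"z": 1,"rx": 0,"ry": 0,"rz": 0},{"x": 0,"y": 0,"z": 2.2,"rx": 0,"ry": 0,"rz": 0},{"x": 0,"y": 0,"z": 2.2,"rx": 0,"ry": 0,"rz": 0},{"x": 0,"y": 0,"z": 2.2,"rx": 0,"ry": 0,"rz": 0},{"x": 0,"y": 0,"z": 2.2,"rx": 0,"ry": 0,"rz": 0},{"x": 0,"y": 0,"z": 2.2,"rx": 0,"ry": 0,"rz": 0},{"x": 0,"y": 0,"z": 2.2,"rx": 0,"ry": 0,"rz": 0}]'

```text
time: 26.9
tool_pos: [0.4321, -0.0213, 0.2496]
tool_rot: [-3.141, -0.525, 0.011]
contact_force: [-4.3, -0.2, 5.3]
opening: 0.02
grip_force: 50.0
```

```bash
python3 -c "
from a import *
st();read_camera('top');st();read_camera('top');st()
"
```

```text
26.9 tip [ 0.5122 -0.0204  0.1111] f tool [-1.04  0.13 -6.74] 0.01999297571709916
26.95 tip [ 0.5122 -0.0204  0.1111] f tool [-0.98 -0.14 -6.31] 0.019642904329430732
27.0 tip [ 0.5122 -0.0204  0.1111] f tool [-1.41  0.5  -7.15] 0.01949054682917824
```

arm_command --series '[{"x": 0,"y": 0,"z": -4,"rx": 0,"ry": 0,"rz": 0},{"x": 0,"y": 0,"z": -10,"rx": 0,"ry": 0,"rz": 0},{"x": 0,"y": 0,"z": -20,"rx": 0,"ry": 0,"rz": 0},{"x": 0,"y": 0,"z": -35,"rx": 0,"ry": 0,"rz": 0},{"x": 0,"y": 0,"z": -55,"rx": 0,"ry": 0,"rz": 0},{"x": 0,"y": 0,"z": -65,"rx": 0,"ry": 0,"rz": 0},{"x": 0,"y": 0,"z": -65,"rx": 0,"ry": 0,"rz": 0},{"x": 0,"y": 0,"z": -65,"rx": 0,"ry": 0,"rz": 0}]'

```text
time: 27.8
tool_pos: [0.3993, -0.0217, 0.3059]
tool_rot: [3.142, -0.525, 0.01]
contact_force: [0.4, -0.4, -2.1]
opening: 0.02
grip_force: 50.0
```

```bash
python3 -c "
from a import *
st()
delta([.462,-.3205,.342],R.from_euler('xyz',[np.pi,0,0]))
"
```

```text
27.8 tip [ 0.4795 -0.0208  0.1674] f tool [-0.72  0.37  1.96] 0.019972794118767685
shift mm [ 69.6 299.5  -1.4] rot deg [ -0.16 -30.07   0.59]
```

arm_command --series '[{"x": 9,"y": 37,"z": 0,"rx": 0,"ry": -3.8,"rz": 0},{"x": 17,"y": 75,"z": 0,"rx": 0,"ry": -7.5,"rz": 0.1},{"x": 26,"y": 112,"z": 0,"rx": 0,"ry": -11.3,"rz": 0.2},{"x": 35,"y": 150,"z": 0,"rx": -0.1,"ry": -15,"rz": 0.3},{"x": 44,"y": 187,"z": 0,"rx": -0.1,"ry": -18.8,"rz": 0.4},{"x": 52,"y": 225,"z": 0,"rx": -0.1,"ry": -22.5,"rz": 0.4},{"x": 61,"y": 262,"z": -1,"rx": -0.2,"ry": -26.3,"rz": 0.5},{"x": 69.6,"y": 299.5,"z": -1.4,"rx": -0.2,"ry": -30.1,"rz": 0.6},{"x": 69.6,"y": 299.5,"z": -1.4,"rx": -0.2,"ry": -30.1,"rz": 0.6},{"x": 69.6,"y": 299.5,"z": -1.4,"rx": -0.2,"ry": -30.1,"rz": 0.6},{"x": 69.6,"y": 299.5,"z": -1.4,"rx": -0.2,"ry": -30.1,"rz": 0.6}]'

```text
time: 28.9
tool_pos: [0.462, -0.3196, 0.341]
tool_rot: [-3.14, 0.002, 0.0]
contact_force: [-0.2, -0.4, -1.3]
opening: 0.0197
grip_force: 50.0
```

```bash
python3 -c "
from a import *
st();s=observe();print(s['tool_pos'],s['tool_rot'])
N={'probe_tip':[.462,-.3205,.18],'stand':[.462,-.3205,0]}
avg(list(N),4,near=N)
"
```

```text
28.9 tip [ 0.4618 -0.3194  0.181 ] f tool [-0.15  0.42  1.34] 0.019678466579740362
[ 0.46204854 -0.31957416  0.34097292] [-3.14047876e+00  1.54026010e-03  2.81717928e-04]
top probe_tip 0 None None
top stand 4 [ 4.617e-01 -3.204e-01 -3.000e-04] [0.0016 0.0011 0.0008]
side probe_tip 4 [ 0.4626 -0.3196  0.1835] [0.001  0.0007 0.0017]
side stand 3 [ 0.4636 -0.3199 -0.0026] [0.0012 0.0013 0.0005]
```

arm_command --series '[{"x": 0,"y": 0,"z": 30,"rx": 0,"ry": 0,"rz": 0},{"x": 0,"y": 0,"z": 60,"rx": 0,"ry": 0,"rz": 0},{"x": 0,"y": 0,"z": 85,"rx": 0,"ry": 0,"rz": 0},{"x": 0,"y": 0,"z": 95,"rx": 0,"ry": 0,"rz": 0},{"x": 0,"y": 0,"z": 105,"rx": 0,"ry": 0,"rz": 0},{"x": 0,"y": 0,"z": 105,"rx": 0,"ry": 0,"rz": 0},{"x": 0,"y": 0,"z": 105,"rx": 0,"ry": 0,"rz": 0}]'

```text
time: 30.8
tool_pos: [0.4625, -0.3209, 0.2378]
tool_rot: [3.14, -0.0, -0.0]
contact_force: [0.5, -0.6, -1.7]
opening: 0.02
grip_force: 50.0
```

```bash
python3 -c "
from a import *
st()"
```

```text
30.8 tip [ 0.4626 -0.3211  0.0778] f tool [0.53 0.56 1.66] 0.01996063872174479
```

Inside the hole with no side load. I continue down; the seat is at TCP z ≈ 0.170.

arm_command --series '[{"x": 0,"y": 0,"z": 20,"rx": 0,"ry": 0,"rz": 0},{"x": 0,"y": 0,"z": 40,"rx": 0,"ry": 0,"rz": 0},{"x": 0,"y": 0,"z": 55,"rx": 0,"ry": 0,"rz": 0},{"x": 0,"y": 0,"z": 62,"rx": 0,"ry": 0,"rz": 0},{"x": 0,"y": 0,"z": 65,"rx": 0,"ry": 0,"rz": 0},{"x": 0,"y": 0,"z": 65,"rx": 0,"ry": 0,"rz": 0},{"x": 0,"y": 0,"z": 65,"rx": 0,"ry": 0,"rz": 0}]'

```text
time: 31.5
tool_pos: [0.4625, -0.3209, 0.1728]
tool_rot: [3.14, -0.001, -0.0]
contact_force: [0.4, -0.3, -1.4]
opening: 0.0198
grip_force: 50.0
```

```bash
python3 -c "
from a import *
st()"
```

```text
31.5 tip [ 0.4626 -0.3212  0.0128] f tool [0.41 0.33 1.44] 0.019825838985508017
```

arm_command --series '[{"x": 0,"y": 0,"z": 1,"rx": 0,"ry": 0,"rz": 0},{"x": 0,"y": 0,"z": 2,"rx": 0,"ry": 0,"rz": 0},{"x": 0,"y": 0,"z": 2,"rx": 0,"ry": 0,"rz": 0}]'

```text
time: 31.8
tool_pos: [0.4623, -0.3208, 0.1702]
tool_rot: [3.141, 0.0, -0.0]
contact_force: [0.5, 0.2, 0.9]
opening: 0.0199
grip_force: 50.0
```

```bash
python3 -c "
from a import *
st()"
```

```text
31.8 tip [ 0.4623 -0.3209  0.0102] f tool [ 0.54 -0.16 -0.89] 0.019881348517728367
```

Seated, since the weight is off the gripper. I release.

arm_command --series '[{"x": 0,"y": 0,"z": 0,"rx": 0,"ry": 0,"rz": 0},{"x": 0,"y": 0,"z": 0,"rx": 0,"ry": 0,"rz": 0},{"x": 0,"y": 0,"z": 0,"rx": 0,"ry": 0,"rz": 0},{"x": 0,"y": 0,"z": 0,"rx": 0,"ry": 0,"rz": 0},{"x": 0,"y": 0,"z": 0,"rx": 0,"ry": 0,"rz": 0},{"x": 0,"y": 0,"z": 0,"rx": 0,"ry": 0,"rz": 0},{"x": 0,"y": 0,"z": 0,"rx": 0,"ry": 0,"rz": 0},{"x": 0,"y": 0,"z": 0,"rx": 0,"ry": 0,"rz": 0},{"x": 0,"y": 0,"z": 0,"rx": 0,"ry": 0,"rz": 0}]' --hand 80

```text
time: 32.7
tool_pos: [0.4621, -0.3206, 0.1698]
tool_rot: [3.141, 0.001, -0.0]
contact_force: [0.8, -0.1, 0.1]
opening: 0.0793
grip_force: 0.0
```

arm_command --series '[{"x": 0,"y": 0,"z": -15,"rx": 0,"ry": 0,"rz": 0},{"x": 0,"y": 0,"z": -40,"rx": 0,"ry": 0,"rz": 0},{"x": 0,"y": 0,"z": -80,"rx": 0,"ry": 0,"rz": 0},{"x": 0,"y": 0,"z": -120,"rx": 0,"ry": 0,"rz": 0},{"x": -40,"y": 0,"z": -140,"rx": 0,"ry": 0,"rz": 0},{"x": -80,"y": 0,"z": -140,"rx": 0,"ry": 0,"rz": 0},{"x": -80,"y": 0,"z": -140,"rx": 0,"ry": 0,"rz": 0},{"x": -80,"y": 0,"z": -140,"rx": 0,"ry": 0,"rz": 0},{"x": -80,"y": 0,"z": -140,"rx": 0,"ry": 0,"rz": 0},{"x": -80,"y": 0,"z": -140,"rx": 0,"ry": 0,"rz": 0}]'

```text
time: 33.7
tool_pos: [0.383, -0.3205, 0.3095]
tool_rot: [3.142, 0.001, 0.001]
contact_force: [0.1, -0.1, -0.3]
opening: 0.0798
grip_force: 0.0
```

```bash
python3 -c "
from a import *
N={'probe_grip':[.462,-.3205,.123],'crank_peg':[.665,-.083,.106],'mouth_b':[.5,-.021,.13]}
avg(list(N),2,near=N);st()
cv2.imwrite('pics/end.png',read_camera('side')['pixels'])
"
```

```text
top probe_grip 2 [ 0.4626 -0.3214  0.1242] [0.001  0.0015 0.0004]
top crank_peg 2 [ 0.6687 -0.0824  0.1063] [0.0008 0.0009 0.0004]
top mouth_b 2 [ 0.4981 -0.0246  0.1285] [0.0011 0.0007 0.0009]
side probe_grip 2 [ 0.4592 -0.3218  0.1218] [0.0003 0.0008 0.0006]
side crank_peg 2 [ 0.6656 -0.0806  0.1072] [0.0001 0.0012 0.0011]
side mouth_b 1 [ 0.4989 -0.0173  0.1309] [0. 0. 0.]
34.5 tip [ 0.3821 -0.3206  0.1499] f tool [-0.59 -0.27  0.31] 0.0797333613694509
```

View pics/end.png

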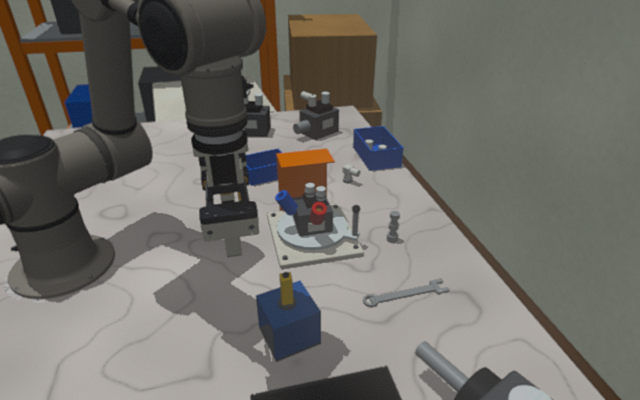

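The final picture shows the probe upright in its stand at (287,290). The valve is at its other stop, with blue at (287,202) and the crank at (356,210), and the gripper is clear of everything. I hand in.

```bash
python3 -c "
from cell import *
print(hand_in())"
```

```text
the job is handed in; nothing more can be done
None
```

The job is handed in, with no verdict shown: going by the force readings, both pins were pressed about 5.5 mm and held for about half a second; the valve is at its other stop, the probe is back upright in its stand and released, and it took about 34.5 s of the 72 s allowed.

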